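Snap the bulb holder onto the test jig

ROBOT

A 7-joint arm with a two-finger parallel gripper is mounted at the origin on the work surface. World frame = base frame: x ahead of the robot, y to its left, z up, the work surface at z = 0. Lengths are in m, angles in rad, forces in N, time in s.
With the tool pointing down it reaches from about 0.425 to 0.875 m from the base axis. Payload 4.7 kg.
Tool frame: the origin (TCP) lies between the finger pads; the fingertips stand 17 mm ahead of it and the grasp point (between the pads) lies 2 mm behind it; x points along the fingers, y is the direction in which the jaws open and shut, and the axes are right-handed (so a half turn about x gives the same grasp; the last joint's range is limited). The gripper opens to 87 mm and grips with 3 to 60 N. Pads are 19 mm wide; open, the fingers measure 117 mm over their backs; the gripper's body (75 mm by 190 mm) begins 51 mm behind the grasp point.
Start: joints at [0.014, 0.321, -0.07, 1.45, 0.023, 1.371, -0.057], TCP at [0.65, -0, 0.24] pointing down, gripper open.
Joint ranges: [-2.86, 2.86], [-0.3, 2.09], [-1.38, 1.24], [0.06, 2.45], [-1.56, 4.7], [0.09, 2.05], [-2.69, 2.69]. Speed limits (rad/s): [2.57, 2.57, 3.14, 3.14, 3.14, 3.14, 3.14].

INTERFACE

Orientations are given as [roll, pitch, yaw] about the fixed x, y, z axes, in that order (R = Rz(yaw) Ry(pitch) Rx(roll)).
In Python, from plant import arm gives the robot as it stands.
- The arm moves only by the shell command python3 -m handwheel 'ROWS' [FORCE]. ROWS is JSON, a list that holds one entry, the list of rows, each a list of 5 numbers: the closure in counts, from 0 (fully open) to 255 (shut), then the shift along the tool's x, y, z in cm, then the turn about the tool's x in degrees. A call has exactly 5 rows; each row is the pose to reach, as a shift and turn from the pose commanded when the call began, along the tool's axes at that moment; what a row does not reach only later rows make up. A row lasts 1/8 s, in which the tool goes at most 62.5 mm and 10.7 degrees, less where a joint would pass 70% of its speed; a pose out of reach is approached as far as the arm can. A call with a gripper value outside its range is refused whole. The fingers move at their own pace and stop on an object; FORCE is the grip in N (left out, the last holds). Time passes only in rows, so rows that repeat a pose let the fingers close, or fill a call up. It gives the time, the measured TCP pose, the force and the opening at its end, in the units of the state.
- arm.state(): the state, without advancing time (a new reading comes with each control period).
- arm.read_camera(name): name is "scene" or "side" or "wrist"; returns a dict with "image" (480x640x3 uint8, red, green, blue), "depth" (480x640 float32, m along the optical axis (not along the pixel's ray), 0 where there is no reading), "fovy" (degrees; the focal length in pixels is half the picture's height over the tangent of half this angle, whatever the lens; pixels are square), "cx", "cy" (the principal point, pixels), "k1" (the pictures are not rectified: a ray, as slopes to the right and down, at radius r is drawn at 1 + k1 r^2 times it, then the intrinsics apply), "rvec" (rotation vector, rad) and "tvec" (3), from world to camera coordinates, as OpenCV has them. Camera axes: x right, y down, z forward; pixel columns grow to the right and rows downward; lengths in m; the calibration is good to about 2 mm. A picture is of the moment at which its call begins.
- arm.job_done(): hands the job in, once; it reports no verdict.
The state is a dict: "clock": time; "joints": joint angles; "dq": joint speeds; "tau": joint torques, N m; "ee_pos": TCP position; "ee_rot": TCP orientation; "wrist_force": force on the tool from outside, world axes, zero at the start; "wrist_torque": the same for the moment, N m; "gripper_width": finger opening in m.
Only numpy, scipy, OpenCV 4.12 (cv2) and the standard library are available. Lean on these libraries where they do the work, as an engineer would, in place of code of your own. Each camera call takes 0.05 s, during which the arm holds its last target.

TASK

Put the open brass bulb holder sleeve over the upright spigot of the test jig and push it down past the sprung balls until it clicks and sits fully home on the jig's seat, then let go of it. Leave the low closed brass cap where it lies.

Things in the scene. Friction and masses are not known exactly. Their poses are not given: they have to be found in the camera images.
- holder_center (a point): Centre (17 mm above the underside) of the loose bulb holder: a brass sleeve standing upright on the bench, open at both ends, 44 mm outside diameter, 31 mm bore right through, 34 mm tall, about 90 g, fine ribs round the upper end, two dark bayonet slots low on the side. z is the bore axis, up; yaw does not matter.
- jig_seat (a point): Centre of the fixed jig's flat seat, the top of a 42 mm brass pedestal, 40 mm above the bench, on a dark steel foot 110 x 110 x 14 mm. z points up along the spigot: a brass rod of 24 mm diameter, straight to 50 mm above the seat, then tapering to 10 mm at its tip 60 mm above the seat. When the sleeve is home its centre is 17 mm above this point.
- ball_left (a joint): Left (jig_seat +y side) of two sprung steel balls in the rod, 43 mm above the seat, 37 mm across both. 0 = out; grows as pressed in (about 0.003 m inside the sleeve). The sleeve's lower edge meets them 50 mm above the seat; a push of 6 to 18 N takes it past, then light drag; in the last 10 mm they spring out over its top edge.
- cap_center (a point): Centre (11 mm up) of a loose brass cap, a bystander: a low closed disc, 64 mm diameter, 22 mm tall with a small boss on top, not a sleeve. Leave it alone.
Mind the look-alikes: they are no part of the job. What is shaped like the part that bears holder_center but blue or orange is not meant. What is shaped like the part that bears jig_seat but blue is not meant.

How it is judged:
On the way:
1. the sleeve is threaded on the spigot from above, its lower end below the tip (horizontal distance between holder_center and jig_seat below 0.012 m and z of holder_center in the frame of jig_seat between 0.025 and 0.072 m).
At the end, for the whole second after the job is handed in: The bulb holder stands round the spigot, upright within 10 degrees, fully down on the seat (within 4 mm), past the balls, which have sprung out again over its top (left ball within 1.5 mm of fully out); it is let go and at rest (horizontal distance between holder_center and jig_seat below 0.01 m and z of holder_center in the frame of jig_seat between 0.012 and 0.021 m and angle between the z axis of holder_center and the z axis of jig_seat, either way round below 0.17 rad and value of joint ball_left below 0.0015 m and linear speed of holder below 0.02 m/s); the robot touches nothing.
It fails at once if the closed brass cap is moved more than 30 mm (distance of cap_center from where it was at the start of the episode above 0.03 m).
It also fails if it takes over 42 s, if anything falls off the work surface, if the arm or the gripper's body presses on something with over 40 N, if the wrist force passes 120 N, or if a joint passes its speed limit or range.

## Working session

There is one attempt and no reset: what is moved stays moved. The work goes in short steps, Python scripts to look and compute and a shell command to move; the robot and the scene stay as the last step left them, time stands still between calls to the robot, and variables do not carry over. Pictures are saved under pics/ and viewed, and the job is handed in when it is done.

```bash
mkdir -p pics; ls; cat > h.py <<'E'
import numpy as np, cv2
from plant import arm
def grab(name):
    c=arm.read_camera(name); return c
def K(c):
    f=240/np.tan(np.radians(c["fovy"])/2); return np.array([[f,0,c["cx"]],[0,f,c["cy"]],[0,0,1]]), np.array([c["k1"],0,0,0,0.])
def und(c,uv):
    k,d=K(c); return cv2.undistortPoints(np.array(uv,float).reshape(-1,1,2),k,d).reshape(-1,2)
def cam(c):
    R=cv2.Rodrigues(np.array(c["rvec"],float))[0]; t=np.array(c["tvec"],float).reshape(3); return R,t
def onplane(c,uv,z):
    R,t=cam(c); n=und(c,uv); r=np.c_[n,np.ones(len(n))]@R; o=-R.T@t
    return o+r*((z-o[2])/r[:,2])[:,None]
def cloud(c):
    v,u=np.mgrid[:480,:640]; n=und(c,np.c_[u.ravel(),v.ravel()]); z=c["depth"].ravel()
    R,t=cam(c); P=(np.c_[n,np.ones(len(n))]*z[:,None]-t)@R; P[z==0]=np.nan
    return P.reshape(480,640,3)
E
python3 - <<'E'
from h import *
import pickle
s=arm.state(); print(s)
for n in("scene","side","wrist"):
    c=grab(n); cv2.imwrite(f"pics/{n}0.png",c["image"][...,::-1]); pickle.dump(c,open(f"{n}0.pkl","wb"))
    print(n,c["fovy"],c["cx"],c["cy"],c["k1"],-cam(c)[0].T@cam(c)[1])
E
```

```text
pics
{'clock': 0.0, 'joints': array([ 0.01410745,  0.32179633, -0.07010888,  1.45170082,  0.02259759,
        1.37077618, -0.05694675]), 'dq': array([-0.00139496, -0.00046831, -0.00198335, -0.00014761, -0.00058986,
       -0.00043644, -0.00010347]), 'tau': array([-2.58547143e-04, -4.91284704e+01, -4.03903294e-01, -3.12526345e+01,
       -6.40594075e-02,  4.37659642e-02,  1.61017233e-04]), 'ee_pos': array([ 6.49473125e-01, -3.74333583e-05,  2.38466022e-01]), 'ee_rot': array([-1.52369321,  1.56890307, -3.09449016]), 'wrist_force': array([ 0.26713542,  0.18539674, -0.03271324]), 'wrist_torque': array([ 0.00318434, -0.06307529,  0.02629302]), 'gripper_width': 0.08688107664004474}
scene 48.76614376423553 326.0411455559742 241.4818739192044 -0.14791242189146891 [1.05751053 0.44357861 0.52860963]
side 48.274142432674694 322.4657349813111 243.87397504721324 -0.07860828381460858 [ 0.54759331 -0.76978845  0.80865709]
wrist 63.61581297968687 323.22325976106737 232.15435621036912 -0.042144119599398094 [0.64906293 0.06472336 0.38387859]
```

View pics/scene0.png

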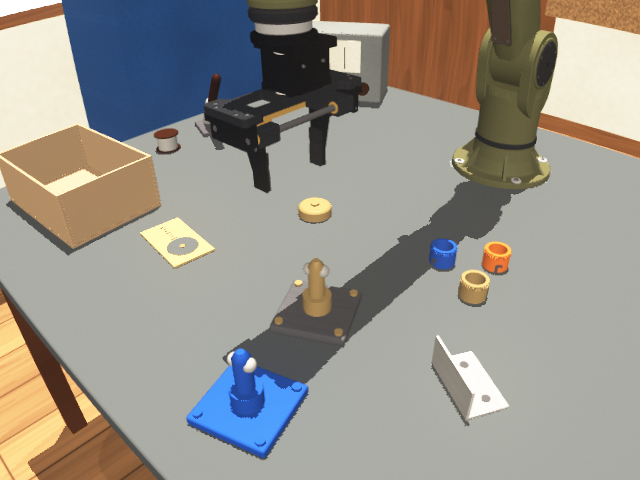

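View pics/side0.png

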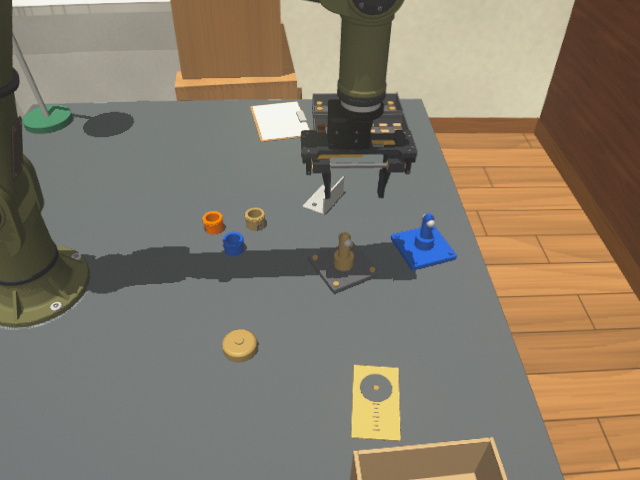

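View pics/wrist0.png

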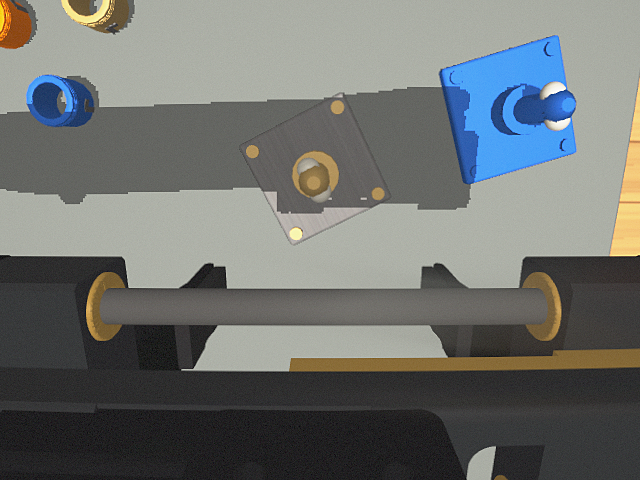

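Sleeves in the scene view are brass (474,287), blue (443,254) and orange (496,257). Only the brass one at (474,287) fits; the cap is the closed disc at (315,209). Jigs are brass on dark steel (317,290) and blue (247,390), and the brass one is meant. Next I'll measure both and enlarge crops.

```bash
python3 - <<'E'
from h import *
import pickle
C={n:pickle.load(open(n+"0.pkl","rb")) for n in("scene","side","wrist")}
a=C["scene"]["image"][240:320,420:530]; b=C["side"]["image"][190:300,190:390]
a=cv2.resize(a,(550,400),interpolation=2)
b=cv2.resize(b,(800,440),interpolation=2)
w=cv2.resize(C["wrist"]["image"][80:250,230:400],(510,510),interpolation=2)
cv2.imwrite("pics/ca.png",a[...,::-1]);cv2.imwrite("pics/cb.png",b[...,::-1]);cv2.imwrite("pics/cw.png",w[...,::-1])
for n in("scene","side"):
    c=C[n];P=cloud(c);hsv=cv2.cvtColor(c["image"],cv2.COLOR_RGB2HSV)
    m=((hsv[...,0]>12)&(hsv[...,0]<30)&(hsv[...,1]>90)).astype(np.uint8)
    k,l,st,ce=cv2.connectedComponentsWithStats(m)
    for i in range(1,k):
        if st[i,4]>60:
            p=P[l==i]; p=p[~np.isnan(p[:,0])]
            if len(p) and 0.2<np.median(p[:,0])<1:
                top=p[p[:,2]>np.percentile(p[:,2],98)-.004]
                print(n,st[i],p.min(0).round(3),p.max(0).round(3),"topmid",((top.min(0)+top.max(0))/2).round(4))
E
```

```text
scene [250   0  67   9 487] [ 0.629 -0.011  0.432] [0.687 0.038 0.441] topmid [0.6617 0.0137 0.4385]
scene [256 101  50  26 297] [ 0.019 -0.608  0.   ] [0.727 0.035 0.326] topmid [0.6836 0.0281 0.3232]
scene [328 101  11  13  72] [0.598 0.019 0.298] [0.603 0.037 0.314] topmid [0.6    0.0276 0.3117]
scene [    0   125   161   124 12086] [ 0.616 -0.729 -0.002] [ 0.832 -0.414  0.112] topmid [ 0.7233 -0.5707  0.1078]
scene [299 198  32  24 660] [ 0.408 -0.2   -0.001] [ 0.469 -0.135  0.027] topmid [ 0.438  -0.1675  0.0244]
scene [141 234  74  34 125] [ 0.642 -0.358 -0.002] [ 0.72  -0.214  0.007] topmid [ 0.6808 -0.2858  0.0043]
scene [484 241  28  19 208] [ 0.281  0.128 -0.001] [0.377 0.192 0.037] topmid [0.3535 0.1702 0.0344]
scene [ 302  258   30   59 1133] [ 0.62  -0.011  0.013] [0.662 0.054 0.102] topmid [0.6419 0.0332 0.0988]
scene [459 270  31  34 841] [ 0.386  0.145 -0.001] [0.471 0.203 0.036] topmid [0.4489 0.1816 0.0338]
scene [    0   288   158   192 12321] [ 0.817 -1.593 -0.76 ] [ 1.157  0.069 -0.025] topmid [ 0.9858 -0.7603 -0.3864]
side [  171     0   131   101 11303] [ 0.095
[... 387 characters left out ...]
[ 0.582 -0.037  0.315] [ 0.657 -0.023  0.327] topmid [ 0.6181 -0.0303  0.3247]
side [245 208  20  22 351] [0.429 0.155 0.002] [0.472 0.201 0.038] topmid [0.4501 0.1765 0.0355]
side [203 212  20  22 279] [ 0.336  0.143 -0.001] [0.377 0.19  0.039] topmid [0.3564 0.1657 0.0356]
side [334 233  20  38 482] [0.623 0.008 0.012] [0.663 0.045 0.102] topmid [0.6429 0.025  0.0988]
side [222 329  35  33 917] [ 0.403 -0.204 -0.003] [ 0.469 -0.142  0.028] topmid [ 0.4377 -0.1728  0.0249]
side [ 351  365   50   76 2759] [ 0.627 -0.365 -0.003] [ 0.722 -0.215  0.011] topmid [ 0.6745 -0.2916  0.0076]
side [ 351  438  156   42 5283] [ 0.618 -0.482 -0.001] [ 0.862 -0.371  0.114] topmid [ 0.7189 -0.4512  0.1105]
```

View pics/ca.png

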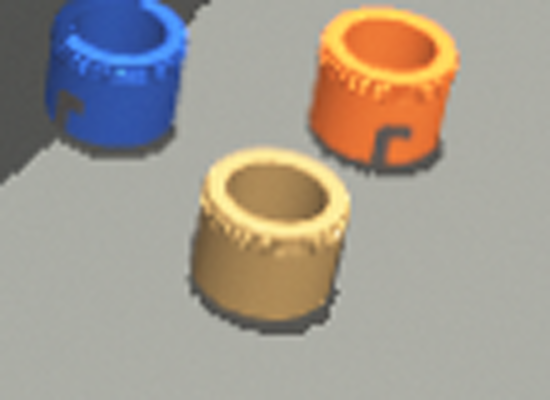

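View pics/cb.png

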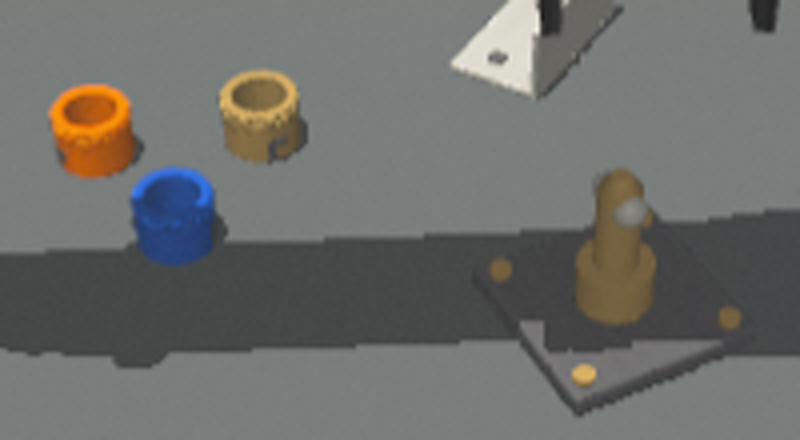

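View pics/cw.png

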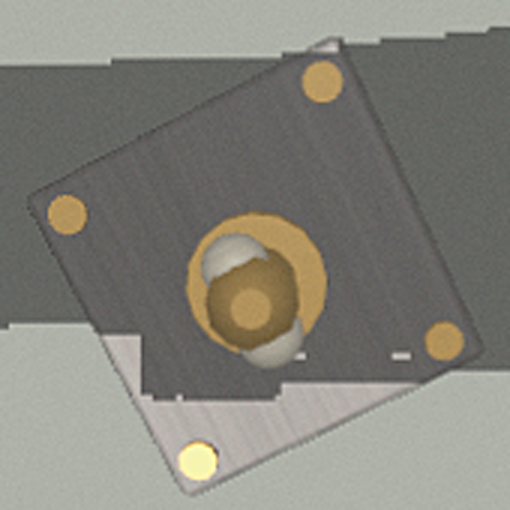

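The crops show an open brass sleeve with bayonet slots at scene (474,287), and a brass jig with two balls on a dark foot. Now I'll refine the centres and work out the move in tool axes.

```bash
python3 - <<'E'
from h import *
import pickle
from scipy.spatial.transform import Rotation as Ro
C={n:pickle.load(open(n+"0.pkl","rb")) for n in("scene","side","wrist")}
s=arm.state(); print(Ro.from_euler("xyz",s["ee_rot"]).as_matrix().round(3))
for n in C:
    c=C[n];P=cloud(c);h=cv2.cvtColor(c["image"],cv2.COLOR_RGB2HSV)
    br=(h[...,0]>12)&(h[...,0]<30)&(h[...,1]>70)
    bl=(h[...,0]>105)&(h[...,0]<125)&(h[...,1]>120)
    def circ(m,z0,z1,box,zp,lab):
        mm=m&(P[...,2]>z0)&(P[...,2]<z1)&(P[...,0]>box[0])&(P[...,0]<box[1])&(P[...,1]>box[2])&(P[...,1]<box[3])
        v,u=np.nonzero(mm)
        if len(u)<8: return
        q=onplane(c,np.c_[u,v],zp)[:,:2]; ce,r=cv2.minEnclosingCircle((q*1000).astype(np.float32))
        print(n,lab,np.round(ce,1),round(r,1),len(u))
    circ(br,.031,.04,(.41,.5,.12,.23),.034,"sleeve")
    circ(bl,.031,.04,(.3,.5,.05,.2),.034,"blue")
    circ(br,.096,.103,(.6,.7,-.02,.07),.099,"tip")
    circ(br,.037,.043,(.6,.7,-.02,.07),.040,"seat")
c=C["wrist"]
print(onplane(c,[[313.3,182.7]],.1).round(4),"tip wrist", onplane(c,[[315.7,174]],.04).round(4),"seat wrist")
bolts=[[337.3,107],[252.3,151.5],[378,193.8],[296,234]]
print(onplane(c,bolts,.016).mean(0))
b=onplane(c,[[308,165],[320,195]],.083);d=b[1]-b[0];print("ball dir deg",np.degrees(np.arctan2(d[1],d[0])))
E
```

```text
[[-0.001  1.     0.   ]
 [-0.     0.    -1.   ]
 [-1.    -0.001  0.   ]]
scene sleeve [450.8 181.1] 23.1 253
scene blue [407.5 100. ] 24.2 199
scene tip [642.8  33.3] 9.5 66
scene seat [641.3  33.3] 21.9 280
side sleeve [449.1 178. ] 23.8 121
side blue [407.7  92.8] 23.8 130
side tip [641.6  25.9] 9.1 26
side seat [642.7  27.4] 21.5 128
wrist sleeve [450.4 176.8] 22.0 568
wrist blue [408.   96.9] 22.5 709
wrist tip [641.6  32.3] 8.5 346
wrist seat [641.5  31.6] 20.9 663
[[0.6413 0.0316 0.1   ]] tip wrist [[0.6419 0.0323 0.04  ]] seat wrist
[0.64155167 0.03114681 0.016     ]
ball dir deg -68.40348600087087
```

```bash
python3 -m handwheel '[[[60,0,-5,-3.5,0],[60,0,-10,-7,0],[60,0,-15,-10.5,0],[60,0,-20,-14,0],[60,0,-20,-14,0]]]' 20
python3 -m handwheel '[[[60,0,0,0,0],[60,0,0,0,0],[60,0,0,0,0],[60,0,0,0,0],[60,0,0,0,0]]]'
cat > look.py <<'E'
from h import *
import sys
c=grab("wrist");P=cloud(c);h=cv2.cvtColor(c["image"],cv2.COLOR_RGB2HSV)
cv2.imwrite(f"pics/{sys.argv[1]}.png",c["image"][...,::-1])
br=(h[...,0]>12)&(h[...,0]<30)&(h[...,1]>70)
def circ(z0,z1,box,zp,lab):
    mm=br&(P[...,2]>z0)&(P[...,2]<z1)&(P[...,0]>box[0])&(P[...,0]<box[1])&(P[...,1]>box[2])&(P[...,1]<box[3])
    v,u=np.nonzero(mm)
    if len(u)<8: return
    q=onplane(c,np.c_[u,v],zp)[:,:2]; ce,r=cv2.minEnclosingCircle((q*1000).astype(np.float32))
    print(lab,np.round(ce,1),round(r,1),len(u),"px",u.mean(),v.mean())
circ(.031,.04,(.41,.5,.12,.23),.034,"sleeve")
circ(.096,.103,(.6,.7,-.02,.09),.099,"tip")
circ(.037,.043,(.6,.7,-.02,.09),.040,"seat")
s=arm.state();print(s["clock"],s["ee_pos"],s["ee_rot"],s["gripper_width"])
E
python3 look.py w1
```

```text
clock: 0.78
ee_pos: [0.4466, 0.1433, 0.2397]
ee_rot: [-2.18, 1.571, 2.54]
wrist_force: [1.1, 0.2, 1.1]
gripper_width: 0.0668
clock: 1.4
ee_pos: [0.4502, 0.1398, 0.2394]
ee_rot: [-1.359, 1.571, -2.931]
wrist_force: [1.2, -0.5, 0.4]
gripper_width: 0.0668
sleeve [449.3 181.4] 22.3 1006 px 323.03777335984097 162.34194831013917
1.45 [0.45012801 0.13986355 0.23944962] [-1.28334675  1.57061761 -2.8543748 ] 0.06658970561505469
```

View pics/w1.png

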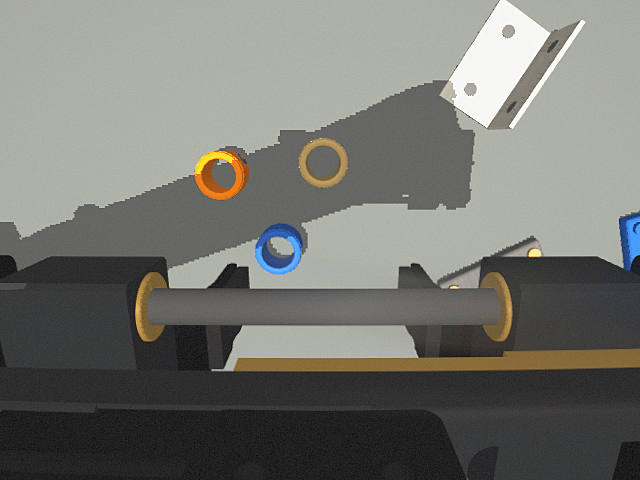

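The brass ring is at (323,162), alone under the approach path. Orange (220,175) and blue (279,249) stay clear. I'll descend on it.

```bash
python3 -m handwheel '[[[60,0,0,-4.1,0],[60,5,0,-4.1,0],[60,10,0,-4.1,0],[60,14,0,-4.1,0],[60,14,0,-4.1,0]]]'
python3 -m handwheel '[[[60,2,0,0,0],[60,4,0,0,0],[60,6,0,0,0],[60,7.6,0,0,0],[60,7.6,0,0,0]]]'
python3 - <<'E'
from h import *
for n in("scene","side"):
    c=grab(n);i=c["image"];i=i[150:330,380:620] if n=="scene" else i[130:300,160:400]
    cv2.imwrite(f"pics/{n}2.png",cv2.resize(i,None,fx=3,fy=3)[...,::-1])
print(arm.state())
E
```

```text
clock: 2.08
ee_pos: [0.4475, 0.1799, 0.0968]
ee_rot: [-1.22, 1.564, -2.791]
wrist_force: [-0.1, 0.4, 1.0]
gripper_width: 0.0666
clock: 2.7
ee_pos: [0.45, 0.1809, 0.0236]
ee_rot: [-1.131, 1.57, -2.702]
wrist_force: [-0.2, 0.1, 0.0]
gripper_width: 0.0665
{'clock': 2.8, 'joints': array([-0.20246234,  0.21244045, -0.25297003,  2.06481814,  0.06927841,
        0.87069968, -0.49461919]), 'dq': array([-0.00141065, -0.00592626, -0.00022686, -0.00211078,  0.00013485,
       -0.00375048, -0.00218985]), 'tau': array([ 5.91577656e-03, -3.50687814e+01, -1.25736114e+00, -2.40203834e+01,
       -5.07194654e-02,  2.55635020e-02,  1.72501927e-06]), 'ee_pos': array([0.45080242, 0.18127801, 0.02449128]), 'ee_rot': array([1.89869614, 1.56940098, 0.32786194]), 'wrist_force': array([0.10969112, 0.83730432, 0.40732807]), 'wrist_torque': array([ 0.04654325,  0.01463841, -0.02705018]), 'gripper_width': 0.06654740482802696}
```

View pics/scene2.png

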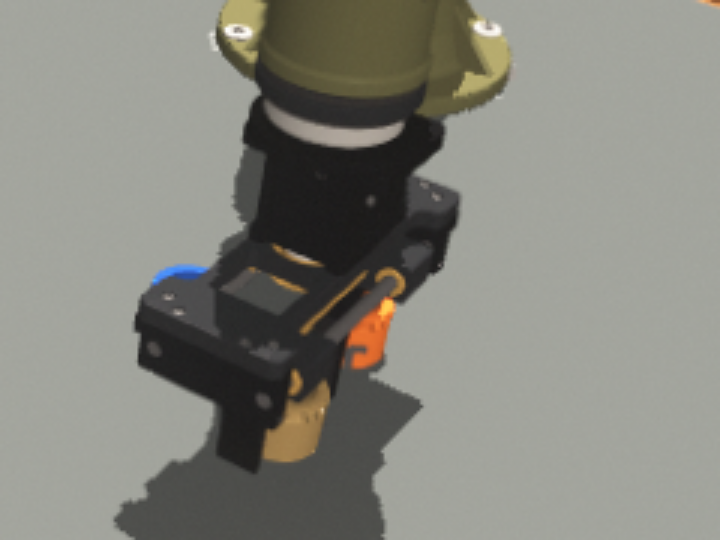

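View pics/side2.png

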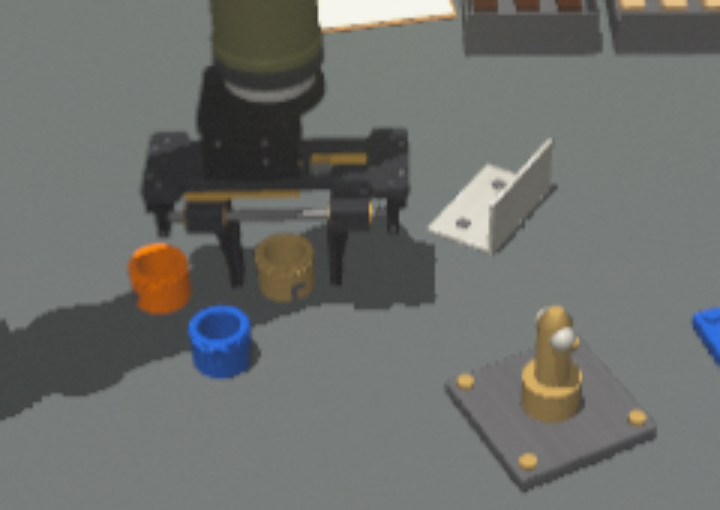

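The sleeve stands between the two fingers (side crop about (285,265)), and the neighbouring sleeves are free. Closing and lifting.

```bash
python3 -m handwheel '[[[255,0,0,0,0],[255,0,0,0,0],[255,0,0,0,0],[255,0,0,0,0],[255,0,0,0,0]]]' 50
python3 -m handwheel '[[[255,0,0,0,0],[255,-4,0,0,0],[255,-10,0,0,0],[255,-15,0,0,0],[255,-15,0,0,0]]]'
python3 - <<'E'
from h import *
from scipy.spatial.transform import Rotation as Ro
s=arm.state(); print(s["ee_pos"],s["gripper_width"],s["wrist_force"],Ro.from_euler("xyz",s["ee_rot"]).as_matrix().round(3))
E
```

```text
clock: 3.42
ee_pos: [0.4502, 0.181, 0.0238]
ee_rot: [1.509, 1.57, -0.061]
wrist_force: [-1.1, -0.6, 3.8]
gripper_width: 0.0421
clock: 4.05
ee_pos: [0.4526, 0.1821, 0.1776]
ee_rot: [1.898, 1.562, 0.327]
wrist_force: [-0.7, -0.2, -2.0]
gripper_width: 0.0424
[0.45256674 0.18209183 0.17756959] 0.04240350804856597 [-0.70288443 -0.1554915  -1.95347451] [[ 0.008  1.    -0.   ]
 [ 0.003 -0.    -1.   ]
 [-1.     0.008 -0.003]]
```

```bash
python3 -m handwheel '[[[255,0,4.8,3.8,0],[255,0,9.6,7.5,0],[255,0,14.4,11.2,0],[255,0,19.1,14.9,0],[255,0,19.1,14.9,0]]]'
python3 -m handwheel '[[[255,0,0,0,0],[255,1,0,0,0],[255,2,0,0,0],[255,2,0,0,0],[255,2,0,0,0]]]'
cat > look2.py <<'E'
from h import *
import sys
s=arm.state(); print(s["clock"],s["ee_pos"],s["gripper_width"],s["wrist_force"])
e=s["ee_pos"]
for n in("scene","side","wrist"):
    c=grab(n);P=cloud(c);i=c["image"];h=cv2.cvtColor(i,cv2.COLOR_RGB2HSV)
    j=i[180:350,230:400] if n=="scene" else i[150:320,260:430] if n=="side" else i
    cv2.imwrite(f"pics/{n}_{sys.argv[1]}.png",cv2.resize(j,(510,510) if n!="wrist" else (640,480))[...,::-1])
    br=(h[...,0]>10)&(h[...,0]<30)&(h[...,1]>70)&(abs(P[...,0]-e[0])<.04)&(abs(P[...,1]-e[1])<.05)&(P[...,2]>.015)&(P[...,2]<.2)
    for z in range(20,190,10):
        p=P[br&(abs(P[...,2]-z/1000)<.005)]
        if len(p)>10: print(n,z,len(p),"x",p[:,0].min().round(4),p[:,0].max().round(4),"y",p[:,1].min().round(4),p[:,1].max().round(4))
E
python3 look2.py 3
```

```text
clock: 4.68
ee_pos: [0.6423, 0.0259, 0.1698]
ee_rot: [-0.81, 1.566, -2.388]
wrist_force: [-0.9, -0.1, -0.3]
gripper_width: 0.0423
clock: 5.3
ee_pos: [0.6409, 0.0322, 0.1538]
ee_rot: [1.495, 1.57, -0.076]
wrist_force: [-0.4, -0.4, -1.1]
gripper_width: 0.0424
5.3 [0.64094272 0.03224536 0.1537535 ] 0.04236561858427319 [-0.43248307 -0.40615351 -1.10516996]
scene 20 147 x 0.6295 0.6613 y 0.0178 0.0538
scene 30 155 x 0.6296 0.661 y 0.0191 0.0541
scene 40 320 x 0.6189 0.6609 y 0.0113 0.0536
scene 50 90 x 0.6295 0.6522 y 0.0257 0.044
scene 60 89 x 0.6349 0.6515 y 0.0264 0.0446
scene 70 86 x 0.635 0.6521 y 0.0265 0.045
scene 80 73 x 0.6399 0.6519 y 0.025 0.045
scene 90 103 x 0.6328 0.6525 y 0.0218 0.0445
scene 100 78 x 0.6343 0.6486 y 0.0258 0.0411
scene 130 56 x 0.6351 0.6595 y 0.0371 0.0547
scene 140 146 x 0.6306 0.667 y 0.0174 0.0557
scene 150 254 x 0.6142 0.6606 y 0.0167 0.0558
scene 160 385 x 0.6162 0.6614 y 0.0135 0.0551
side 20 63 x 0.6229 0.6606 y 0.0087 0.0259
side 30 64 x 0.623 0.6621 y 0.0079 0.0281
side 40 159 x 0.6224 0.6621 y 0.008 0.0462
side 50 39 x 0.6306 0.6532 y 0.0168 0.03
[... 314 characters left out ...]
132 x 0.6208 0.6616 y 0.0079 0.0494
side 160 214 x 0.6203 0.6633 y 0.0066 0.0495
side 170 29 x 0.62 0.6629 y 0.0079 0.0474
wrist 20 94 x 0.6186 0.6594 y 0.0232 0.0524
wrist 30 106 x 0.622 0.6595 y 0.0388 0.0525
wrist 40 1151 x 0.6211 0.6621 y 0.0245 0.0525
wrist 50 70 x 0.6352 0.652 y 0.037 0.0437
wrist 60 63 x 0.6399 0.6526 y 0.0346 0.0437
wrist 70 43 x 0.6436 0.6521 y 0.0369 0.0434
wrist 80 32 x 0.6451 0.6513 y 0.0379 0.044
wrist 90 29 x 0.6383 0.6485 y 0.0205 0.0434
wrist 130 105 x 0.6215 0.657 y 0.0291 0.0542
wrist 140 355 x 0.6193 0.662 y 0.0382 0.0544
wrist 150 868 x 0.6193 0.6619 y 0.0166 0.0546
wrist 160 4317 x 0.6194 0.6626 y 0.0119 0.0551
wrist 170 292 x 0.6214 0.66 y 0.0133 0.0537
```

View pics/scene_3.png

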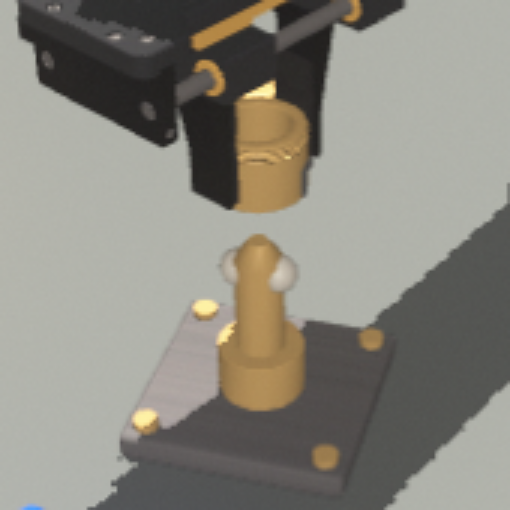

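View pics/side_3.png

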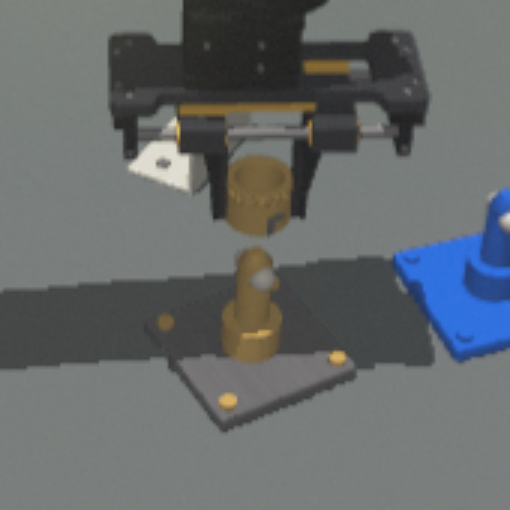

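View pics/wrist_3.png

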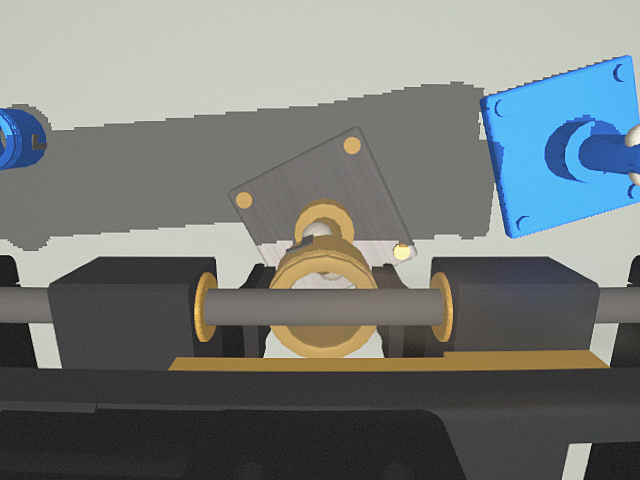

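The sleeve hangs upright over the brass spigot; the same-camera comparison says it is about 0.7 mm short in x and 0.5 mm over in y. I'll correct that and thread it to just above the balls.

```bash
python3 -m handwheel '[[[255,0,0.07,0.05,0],[255,1,0.07,0.05,0],[255,2,0.07,0.05,0],[255,3.2,0.07,0.05,0],[255,3.2,0.07,0.05,0]]]' 60
python3 look2.py 4 | head -1
```

```text
clock: 6.08
ee_pos: [0.6405, 0.0314, 0.1196]
ee_rot: [-1.489, 1.568, -3.059]
wrist_force: [0.5, -0.3, -0.9]
gripper_width: 0.0423
6.075 [0.64053437 0.03137657 0.11959525] 0.04232148432300944 [ 0.49483332 -0.34392145 -0.91799546]
```

View pics/scene_4.png

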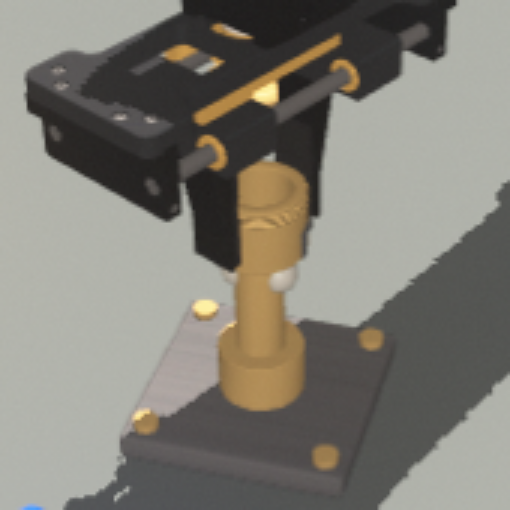

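View pics/wrist_4.png

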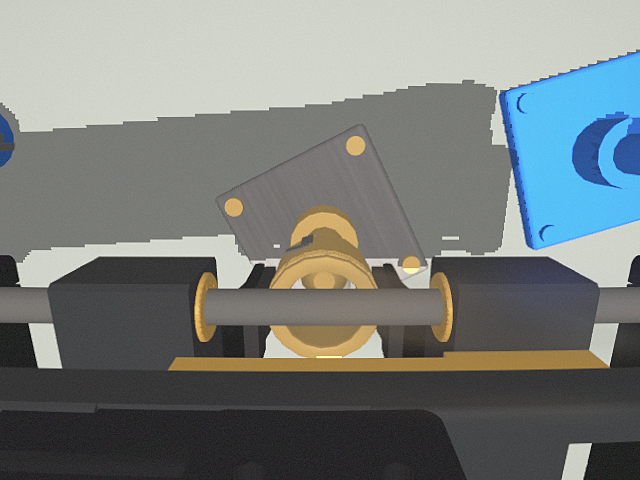

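Threaded: the tip shows inside the bore and the lower edge is just above the balls. Now I'll push past them while watching the force.

```bash
python3 -m handwheel '[[[255,0.4,0,0,0],[255,0.8,0,0,0],[255,1.2,0,0,0],[255,1.6,0,0,0],[255,2,0,0,0]]]'
python3 -m handwheel '[[[255,0.4,0,0,0],[255,0.8,0,0,0],[255,1.2,0,0,0],[255,1.6,0,0,0],[255,1.6,0,0,0]]]'
python3 look2.py 5|head -1
```

```text
clock: 6.85
ee_pos: [0.6432, 0.0315, 0.1039]
ee_rot: [1.605, 1.567, 0.034]
wrist_force: [-0.7, 0.3, 4.0]
gripper_width: 0.0423
clock: 7.48
ee_pos: [0.6415, 0.0318, 0.0844]
ee_rot: [-2.137, 1.57, 2.576]
wrist_force: [3.2, 1.0, -1.8]
gripper_width: 0.0427
7.475 [0.64148202 0.03180088 0.08435649] 0.04265348166175896 [ 3.18241119  1.0344547  -1.84376167]
```

View pics/scene_5.png

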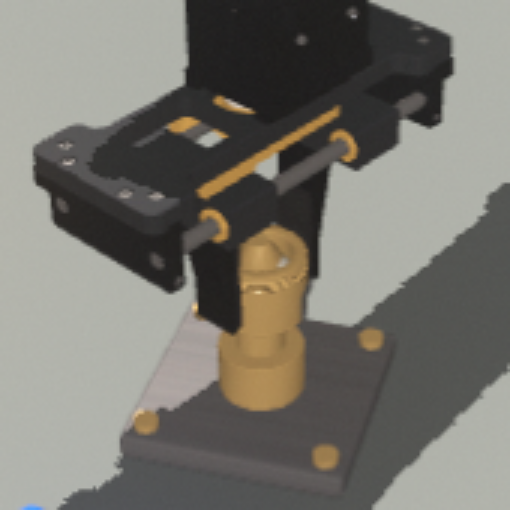

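It is past the balls, with the edge about 20 mm above the seat. Going on down to it.

```bash
python3 -m handwheel '[[[255,0.5,0,0,0],[255,1,0,0,0],[255,1.5,0,0,0],[255,1.9,0,0,0],[255,1.9,0,0,0]]]'
python3 -m handwheel '[[[255,0.1,0,0,0],[255,0.2,0,0,0],[255,0.2,0,0,0],[255,0.2,0,0,0],[255,0.2,0,0,0]]]'
python3 look2.py 6
```

```text
clock: 8.25
ee_pos: [0.6403, 0.0312, 0.065]
ee_rot: [-1.433, 1.567, -3.004]
wrist_force: [0.4, -0.8, -1.7]
gripper_width: 0.0426
clock: 8.88
ee_pos: [0.6418, 0.0315, 0.0647]
ee_rot: [1.336, 1.571, -0.235]
wrist_force: [-0.4, -0.6, -0.9]
gripper_width: 0.0424
8.875 [0.64179792 0.03146527 0.06468918] 0.04235913512538418 [-0.44513873 -0.60972092 -0.93761122]
scene 20 146 x 0.6291 0.6615 y 0.0174 0.0536
scene 30 154 x 0.6285 0.6609 y 0.0195 0.0538
scene 40 107 x 0.6302 0.6606 y 0.0278 0.0541
scene 50 115 x 0.6369 0.6695 y 0.0358 0.0546
scene 60 130 x 0.6222 0.6616 y 0.0322 0.0552
scene 70 211 x 0.6164 0.6713 y 0.0217 0.0551
scene 80 102 x 0.6218 0.6639 y 0.032 0.053
scene 90 48 x 0.6296 0.6629 y 0.035 0.0492
scene 120 13 x 0.6124 0.68 y 0.0277 0.0693
scene 130 37 x 0.6117 0.6661 y 0.0418 0.0687
scene 140 88 x 0.6117 0.6817 y 0.0027 0.0669
scene 150 175 x 0.611 0.6805 y 0.0079 0.058
scene 160 25 x 0.6491 0.6596 y 0.0238 0.0489
side 20 66 x 0.623 0.6607 y 0.0074 0.0272
side 30 66 x 0.6226 0.662 y 0.0086 0.0257
side 40 55 x 0.6222 0.6613 y 0.0076 0.0272
side 50 60 x 0.6219 0.6635 y 0.0067 0
[... 244 characters left out ...]
0.6815 y -0.0039 0.0516
side 150 87 x 0.6025 0.6818 y 0.0005 0.0503
wrist 20 279 x 0.6216 0.6598 y 0.0384 0.0527
wrist 30 324 x 0.6242 0.6599 y 0.0414 0.0528
wrist 40 178 x 0.6215 0.6603 y 0.0269 0.0536
wrist 50 358 x 0.6201 0.6619 y 0.0335 0.0539
wrist 60 639 x 0.62 0.6608 y 0.0371 0.0539
wrist 70 2403 x 0.6198 0.6622 y 0.0117 0.0544
wrist 80 792 x 0.6211 0.6609 y 0.0131 0.0535
wrist 90 455 x 0.6294 0.6543 y 0.0222 0.0365
wrist 100 1505 x 0.615 0.6671 y 0.0247 0.0389
wrist 110 23 x 0.6149 0.6687 y 0.0311 0.0447
wrist 120 37 x 0.6147 0.6676 y 0.0372 0.063
wrist 130 789 x 0.6147 0.6675 y 0.0435 0.0679
wrist 140 3221 x 0.6098 0.6818 y 0.0496 0.0674
wrist 150 3470 x 0.612 0.6818 y 0.0536 0.0575
```

View pics/scene_6.png

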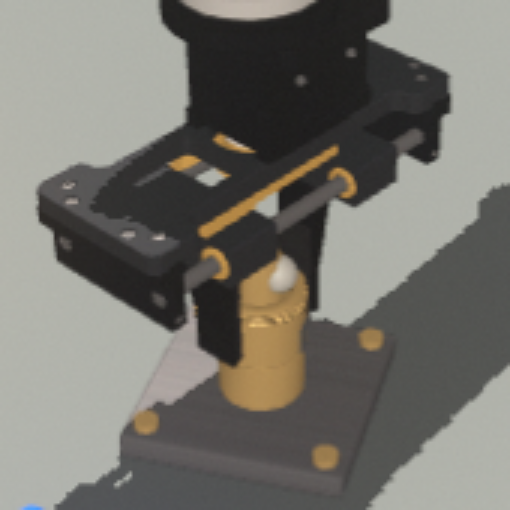

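View pics/side_6.png

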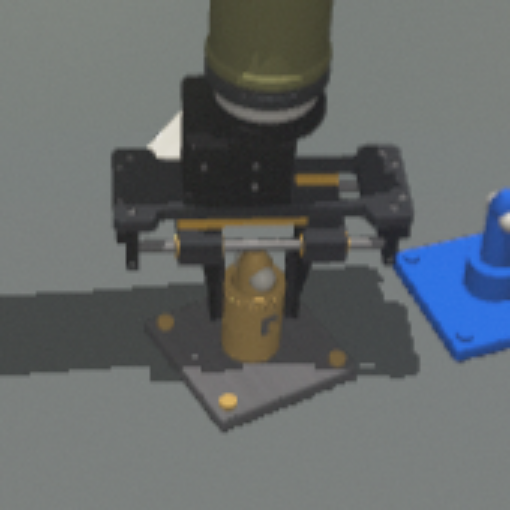

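The balls are out over the rim. One more small push should show the seat's reaction.

```bash
python3 -m handwheel '[[[255,0.1,0,0,0],[255,0.2,0,0,0],[255,0.2,0,0,0],[255,0.2,0,0,0],[255,0.2,0,0,0]]]'
python3 -c "
from h import *
for i in range(3): grab('wrist'); s=arm.state(); print(s['ee_pos'],s['wrist_force'])"
```

```text
clock: 9.65
ee_pos: [0.6419, 0.0315, 0.0639]
ee_rot: [1.358, 1.57, -0.213]
wrist_force: [-3.0, -0.3, 6.3]
gripper_width: 0.0422
[0.64184329 0.03144841 0.0638574 ] [-2.52885562 -0.5883142   5.55874433]
[0.64187634 0.03149197 0.06389419] [-3.03868543 -0.64906749  5.89900485]
[0.64188418 0.03149938 0.0639376 ] [-3.93027916 -0.66287733  6.37216071]
```

The seat pushes back with about 6 N, and TCP z 0.0639 matches the predicted 0.0637. I'll release and rise.

```bash
python3 -m handwheel '[[[60,-0.1,0,0,0],[60,-0.1,0,0,0],[60,-0.1,0,0,0],[60,-0.1,0,0,0],[60,-0.1,0,0,0]]]'
python3 -m handwheel '[[[60,-3,0,0,0],[60,-7,0,0,0],[60,-12,0,0,0],[60,-15,0,0,0],[60,-15,0,0,0]]]'
python3 -m handwheel '[[[60,0,-5,0,0],[60,0,-10,0,0],[60,0,-10,0,0],[60,0,-10,0,0],[60,0,-10,0,0]]]'
python3 - <<'E'
from h import *
for n in("scene","side"):
    c=grab(n);P=cloud(c);i=c["image"];h=cv2.cvtColor(i,cv2.COLOR_RGB2HSV)
    j=i[230:350,257:377] if n=="scene" else i[200:320,285:405]
    cv2.imwrite(f"pics/{n}_7.png",cv2.resize(j,(540,540),interpolation=2)[...,::-1])
    br=(h[...,0]>10)&(h[...,0]<30)&(h[...,1]>70)&(abs(P[...,0]-.6415)<.05)&(abs(P[...,1]-.031)<.05)
    for z in range(20,110,6):
        p=P[br&(abs(P[...,2]-z/1000)<.003)]
        if len(p)>5: print(n,z,len(p),"x",p[:,0].min().round(4),p[:,0].max().round(4),"y",p[:,1].min().round(4),p[:,1].max().round(4))
    b=(h[...,0]>12)&(h[...,0]<30)&(h[...,1]>90)&(P[...,2]>.016)&(P[...,2]<.04)&(abs(P[...,0]-.44)<.06)&(abs(P[...,1]+.17)<.06)
    p=P[b];print("cap",(p.min(0)+p.max(0))/2)
print(arm.state())
E
```

```text
clock: 10.42
ee_pos: [0.6417, 0.0315, 0.0635]
ee_rot: [-0.512, 1.571, -2.083]
wrist_force: [-0.3, 0.4, 0.9]
gripper_width: 0.0661
clock: 11.05
ee_pos: [0.6435, 0.0317, 0.217]
ee_rot: [1.635, 1.564, 0.064]
wrist_force: [0.2, 0.6, -0.7]
gripper_width: 0.0667
clock: 11.68
ee_pos: [0.5427, 0.0314, 0.2133]
ee_rot: [1.977, 1.571, 0.406]
wrist_force: [-0.3, 1.0, 0.4]
gripper_width: 0.0666
scene 20 91 x 0.6287 0.6606 y 0.0185 0.0529
scene 26 95 x 0.6288 0.6605 y 0.0192 0.0537
scene 32 86 x 0.6287 0.6612 y 0.0196 0.0527
scene 38 78 x 0.633 0.6616 y 0.021 0.0538
scene 44 90 x 0.6345 0.6617 y 0.0178 0.0541
scene 50 85 x 0.6359 0.6617 y 0.0143 0.054
scene 56 104 x 0.6236 0.6622 y 0.0128 0.0546
scene 62 103 x 0.6225 0.6619 y 0.0163 0.0544
scene 68 110 x 0.6258 0.6624 y 0.0158 0.0551
scene 74 244 x 0.621 0.6624 y 0.0125 0.0548
scene 80 46 x 0.6293 0.6517 y 0.0199 0.0482
scene 86 41 x 0.6311 0.6523 y 0.0258 0.0483
scene 92 80 x 0.6327 0.6511 y 0.0226 0.0431
scene 98 73 x 0.6343 0.6486 y 0.0257 0.0414
cap [ 0.43681809 -0.16642235  0.02130648]
side 20 42 x 0.623 0.6605 y 0.008 0.025
side 26 35 x 0.62
[... 565 characters left out ...]
.02209539]
{'clock': 11.775, 'joints': array([ 0.00216542,  0.11533303, -0.11735158,  1.75097631,  0.01398856,
        1.27605604, -0.1186004 ]), 'dq': array([ 9.20354833e-04, -1.73841357e-03,  2.31437417e-05,  2.41787638e-03,
        2.02946657e-03,  8.37966143e-04,  6.16027018e-04]), 'tau': array([ 3.66141285e-03, -3.70953262e+01, -3.17193791e-01, -3.05162609e+01,
       -6.36750623e-02,  3.07251373e-02,  3.01616251e-05]), 'ee_pos': array([0.5425907 , 0.03148522, 0.21332915]), 'ee_rot': array([2.82520463, 1.57069874, 1.25428476]), 'wrist_force': array([0.04627617, 0.25274353, 0.2987953 ]), 'wrist_torque': array([ 0.01069966, -0.0564155 , -0.03372426]), 'gripper_width': 0.06656410581023303}
```

View pics/scene_7.png

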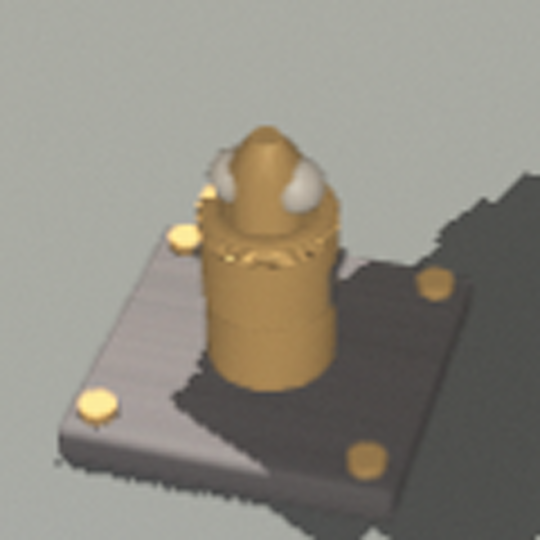

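View pics/side_7.png

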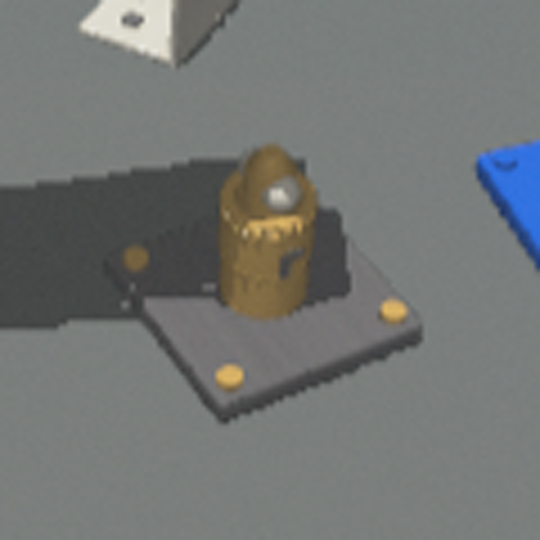

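The sleeve sits flush on the pedestal with its top at about 0.074 m, and the seam is closed (scene crop (270,325)). Both balls are out above the rim, the hand is clear and the cap hasn't moved.

```bash
python3 -c "
from plant import arm
print(arm.job_done())"
```

```text
the job is handed in; nothing more can be done
None
```

The brass sleeve is fully home on the test jig and let go. I handed the job in at about 11.8 s of the 42 s; the hand-in reports no verdict.

I picked up the brass sleeve at about (0.450, 0.181), threaded it over the spigot at about (0.6415, 0.0315), pushed it past the balls and down to the seat, then released it and backed off.

- **Seating:** The seat pushed back with about 6 N. The tool stopped at z = 0.0639 m, against 0.0637 m predicted from the grasp height.
- **Final pictures:** The sleeve's top edge is at about 0.074 m and it stands upright, within about 1 mm of the pedestal axis. There is no visible gap at the seat, and both balls are out over the rim.
- **Cap and hand:** The cap is where it was, within about 1.5 mm per camera. The hand is clear, with no steady contact force.
- **Disagreements:** The cameras differed by about 3 to 7 mm in y, most between the scene and side views, so I aligned the sleeve to the jig within each camera's own view. I never saw the 6 to 18 N peak at the balls, because force is only reported at the end of each move. The pictures are the evidence that it clicked past them.

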